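Medals in order of size on the display board

ROBOT

A 6-joint arm with a two-finger parallel gripper is mounted at the origin on the work surface. World frame = base frame: x ahead of the robot, y to its left, z up, the work surface at z = 0. Lengths are in m, angles in degrees, forces in N, time in s.
With the tool pointing down it reaches from about 0.25 to 0.725 m from the base axis. Payload 9.7 kg.
Tool frame: the origin (TCP) lies at the very end of the fingers, on their centre line; the grasp point (between the pads) lies 19 mm behind it; y points along the fingers, x is the direction in which the jaws open and shut, and the axes are right-handed (so a half turn about y gives the same grasp; the last joint's range is limited). The gripper opens to 85 mm and grips with 20 to 120 N. Pads are 22 mm wide; open, the fingers measure 114 mm over their backs; the gripper's body (76 mm by 85 mm) begins 54 mm behind the grasp point. The pads swing forward as they close: fully open they stand 13 mm farther back than shut.
Start: joints at [64.286, 4.979, 10.078, 95.1, 0, 90], TCP at [0.239, 0.496, 0.231] pointing down, gripper open.
Joint ranges: [-179.16, 179.16], [-48.56, 103.87], [-65.8, 70.77], [-126.05, 130.52], [-82.76, 87.17], [-180, 180]. Speed limits (degrees/s): [127.2, 127.2, 147.25, 180, 180, 180].

INTERFACE

Orientations are given as [roll, pitch, yaw] about the fixed x, y, z axes, in that order (R = Rz(yaw) Ry(pitch) Rx(roll)).
In Python, from workcell import bot gives the robot as it stands.
- The arm moves only by the shell command python3 -m jog 'ROWS' [FORCE]. ROWS is JSON, a list of rows, each a list of 7 numbers: the closure, from 0 (fully open) to 1 (shut), then the shift along the world's x, y, z in units of 25 mm (1.0 is 25 mm), then the turn, a rotation vector about the world's x, y, z in units of 5 degrees (1.0 is 5 degrees). A call has 1 to 5 rows; each row is the pose to reach, as a shift and turn from the pose commanded when the call began; what a row does not reach only later rows make up. A row lasts 1/10 s, in which the tool goes at most 50 mm and 8.59 degrees, less where a joint would pass 70% of its speed; a pose out of reach is approached as far as the arm can. A call with a gripper value outside its range is refused whole. The fingers move at their own pace and stop on an object; FORCE is the grip in N (left out, the last holds). Time passes only in rows, so rows that repeat a pose let the fingers close. It gives the time, the measured TCP pose, the force and the opening at its end, in the units of the state.
- bot.get_obs(): the state, without advancing time (a new reading comes with each control period).
- bot.camera(name): name is "scene" or "side" or "wrist"; returns (picture, depth): 400x640x3 uint8, red, green, blue; 400x640 float32, m along the optical axis (not along the pixel's ray), 0 where there is no reading.
- bot.camera_model(name): a dict with "fx", "fy", "cx", "cy" (pixels), "rvec" (rotation vector, rad) and "tvec" (3), from world to camera coordinates, as OpenCV has them; the wrist camera has in their place "tool_from_camera" (4x4, takes a point from camera to tool coordinates, whose origin is the TCP and whose axes are the tool frame's). Camera axes: x right, y down, z forward; pixel columns grow to the right and rows downward; lengths in m; the calibration is good to about 2 mm. A picture is of the moment at which its call begins: read the wrist's pose just before it. camera_model takes no time and is no camera call.
- bot.job_done(): hands the job in, once; it reports no verdict.
Trained networks look in the newest picture that a camera, given by its name, has taken for a name from the list of things; names that differ only in an ending like _2 or _b are one class to them, and where a whole thing is asked for, a point or a joint stands for the part that bears it (a point fixed in the world has none). Each returns a list of dicts, best first, with "conf" (0 to 1); they miss things now and then, are a little off and sometimes report something else, mostly with a low value. They report only what shows in the picture. A call takes as long as a camera call.
- bot.regions_of(camera, label): "pixels" (400x640 bool, what is visible of it) and "point" ([row, column] in pixels, amid what is visible of it).
The state is a dict: "time": time; "q": joint angles; "qd": joint speeds; "joint_efforts": joint torques, N m; "ee_pos": TCP position; "tcp_rot": TCP orientation; "wrist_force": force on the tool from outside, world axes, zero at the start; "torque": the same for the moment, N m; "opening": finger opening in m.
Only numpy, scipy, OpenCV 4.12 (cv2) and the standard library are available. Lean on these libraries where they do the work, as an engineer would, in place of code of your own. Each camera call takes 0.05 s, during which the arm holds its last target. There are 200 camera calls.

TASK

Line up the four medals on the display board in order of size, one lying flat in the middle of each pad, the largest on the red pad and then ever smaller along the row. The largest medal is caught between two octagonal cases: lift the small case off, take the medal out, and in the end stand the small case upright on the middle of the big case again, leaving the big case where it is. Set everything down, do not drop it.

Things in the scene. Friction and masses are not known exactly. Their poses are not given: they have to be found in the camera images.
- medal_a: flat round cast medal, a disc 62 mm in diameter and 10 mm thick with low relief on its upper face, brown bronze; about 250 g. Origin at the centre of its underside, z up. The largest. Starts lying on the big case (its underside 25 mm above the table), with the small case standing on it, so that its rim shows all round.
- medal_b: flat round cast medal, a disc 52 mm in diameter and 10 mm thick with low relief on its upper face, yellow brass; about 180 g. Origin at the centre of its underside, z up. The second largest. Starts on the bare table in front of the board, between the robot and the row.
- medal_c: flat round cast medal, a disc 42 mm in diameter and 10 mm thick with low relief on its upper face, reddish copper; about 120 g. Origin at the centre of its underside, z up. The second smallest. Starts on the bare table in front of the board, between the robot and the row.
- medal_d: flat round cast medal, a disc 32 mm in diameter and 10 mm thick with low relief on its upper face, dark grey metal; about 70 g. Origin at the centre of its underside, z up. The smallest. Starts on the bare table in front of the board, between the robot and the row.
- pad_red: red felt pad, 76 x 76 x 3 mm, at one end (either) of a straight row of four fixed pads, 90 mm apart centre to centre, on a wooden board 110 x 390 x 6 mm fixed to the table. Origin at the centre of its underside (6 mm above the table), z up, y along the row (up to 0.15 rad from world y), x across it; its top is 9 mm above the table.
- pad_p: plain dark grey felt pad, 76 x 76 x 3 mm, fixed on the board, one of three alike. Origin at the centre of its underside (6 mm above the table), z up; its top is 9 mm above the table. Always one of the two middle pads.
- pad_q: plain dark grey felt pad, 76 x 76 x 3 mm, fixed on the board, one of three alike. Origin at the centre of its underside (6 mm above the table), z up; its top is 9 mm above the table. Always one of the two middle pads.
- pad_r: plain dark grey felt pad, 76 x 76 x 3 mm, fixed on the board, one of three alike. Origin at the centre of its underside (6 mm above the table), z up; its top is 9 mm above the table. Always the end pad furthest from the red one.
- small_case: closed solid blue octagonal case with a brass band, regular octagon 40 mm across flats, 28 mm high, about 60 g. Origin at the centre of its underside, z up; its x and y axes, and every 45 degrees, are square to flats. Starts standing on the largest medal, its underside 35 mm above the table. It may be put down for a while on any free bit of the table.
- big_case: closed solid cream octagonal case with a dark red band, 90 mm across flats, 25 mm high, about 350 g, loose on the table in front of the board. Origin at the centre of its underside, z up. The other medals lie beside it, 110 mm or more between centres. A note block, a phone and a tin of clips stand more than 330 mm left or right of the robot's midline.

How it is judged (in metres and radians):
At the end, for the whole second after the job is handed in: Medals flat (0.12 rad), each within 13 mm of its pad's centre: largest on the red pad, then smaller pad by pad. Small case upright (0.1 rad) on the big case, centres within 15 mm; big case level, within 20 mm of its start. All released, at rest (angle between each of medal_a, medal_b, medal_c, medal_d's own z axis and vertical below 0.12 rad and height (world z) of medal_a between 0.006 and 0.014 m and linear speed of each of medal_a, medal_b, medal_c, medal_d, small_case below 0.02 m/s and height (world z) of medal_b between 0.006 and 0.014 m and height (world z) of medal_c between 0.006 and 0.014 m and height (world z) of medal_d between 0.006 and 0.014 m and horizontal distance between small_case and big_case below 0.015 m and z of small_case in the frame of big_case between 0.021 and 0.029 m and angle between each of small_case, big_case's own z axis and vertical below 0.1 rad and distance of big_case from where it was at the start of the episode below 0.02 m and ((horizontal distance between pad_red and pad_p below 0.12 m and (horizontal distance between medal_a and pad_red below 0.013 m and horizontal distance between medal_b and pad_p below 0.013 m and horizontal distance between medal_c and pad_q below 0.013 m and horizontal distance between medal_d and pad_r below 0.013 m)) or (horizontal distance between pad_red and pad_q below 0.12 m and (horizontal distance between medal_a and pad_red below 0.013 m and horizontal distance between medal_b and pad_q below 0.013 m and horizontal distance between medal_c and pad_p below 0.013 m and horizontal distance between medal_d and pad_r below 0.013 m)))); the robot touches nothing.
It fails at once if A medal or the small case was dropped (falling free of the fingers faster than 0.6 m/s, a drop of about 18 mm) ((contact force between the fingers and medal_a below 0.01 N and linear speed of medal_a above 0.6 m/s) or (contact force between the fingers and medal_b below 0.01 N and linear speed of medal_b above 0.6 m/s) or (contact force between the fingers and medal_c below 0.01 N and linear speed of medal_c above 0.6 m/s) or (contact force between the fingers and medal_d below 0.01 N and linear speed of medal_d above 0.6 m/s) or (contact force between the fingers and small_case below 0.01 N and linear speed of small_case above 0.6 m/s)).
It also fails if it takes over 134 s, if anything falls off the work surface, if the arm or the gripper's body presses on something with over 40 N, if the wrist force passes 120 N, or if a joint passes its speed limit or range.

## Working session

There is one attempt and no reset: what is moved stays moved. The work goes in short steps, Python scripts to look and compute and a shell command to move; the robot and the scene stay as the last step left them, time stands still between calls to the robot, and variables do not carry over. Pictures are saved under pics/ and viewed, about 12 in all and at most 16, crops included, and the job is handed in when it is done.

```bash
mkdir -p pics; cat > h.py <<'E'
import numpy as np,cv2
from scipy.spatial.transform import Rotation as R
from workcell import bot
def toworld(cam,obs=None):
    pass
def pts(cam,mask,depth,obs=None):
    m=bot.camera_model(cam); v,u=np.nonzero(mask&(depth>0)); z=depth[v,u]
    P=np.c_[(u-m['cx'])/m['fx']*z,(v-m['cy'])/m['fy']*z,z]
    if 'rvec' in m:
        A=cv2.Rodrigues(np.array(m['rvec'],float))[0]; return (P-np.array(m['tvec']).ravel())@A
    T=np.array(m['tool_from_camera']); P=P@T[:3,:3].T+T[:3,3]
    A=R.from_euler('xyz',obs['tcp_rot'],degrees=True)
    return A.apply(P)+np.array(obs['ee_pos'])
E
python3 - <<'E'
from h import *
o=bot.get_obs(); print({k:np.round(v,3) for k,v in o.items()})
for c in ['scene','side']:
    im,d=bot.camera(c); cv2.imwrite(f'pics/{c}0.png',im[:,:,::-1])
    for n in ['medal_a','medal_b','medal_c','medal_d','pad_red','pad_p','small_case','big_case']:
        for r in bot.regions_of(c,n)[:5]:
            P=pts(c,r['pixels'],d)
            if len(P)<5: continue
            lo,hi=np.percentile(P,[2,98],axis=0)
            print(c,n,round(r['conf'],2),np.round(r['point']),len(P),'mid',np.round((lo+hi)/2,3),'med',np.round(np.median(P,0),3),'ext',np.round(hi-lo,3))
E
```

```text
{'time': np.float64(0.0), 'q': array([ 6.4287e+01,  5.0100e+00,  1.0038e+01,  9.5100e+01, -1.0000e-03,
        9.0001e+01]), 'qd': array([ 0.134,  0.067, -0.022,  0.019, -0.063, -0.015]), 'joint_efforts': array([ 0.0000e+00, -5.2038e+01,  4.6482e+01,  1.6000e-02,  0.0000e+00,
       -0.0000e+00]), 'ee_pos': array([0.239, 0.495, 0.231]), 'tcp_rot': array([-9.0001e+01,  7.2000e-02,  6.4286e+01]), 'wrist_force': array([-0.026, -0.229,  0.325]), 'torque': array([-0.002, -0.022,  0.009]), 'opening': np.float64(0.085)}
scene medal_a 0.75 [133. 260.] 213 mid [ 0.481 -0.241  0.004] med [ 0.483 -0.239  0.008] ext [0.041 0.038 0.012]
scene medal_a 0.66 [263. 456.] 331 mid [0.492 0.29  0.031] med [0.502 0.302 0.033] ext [0.046 0.057 0.01 ]
scene medal_a 0.63 [162. 306.] 157 mid [ 0.476 -0.101  0.004] med [ 0.478 -0.099  0.008] ext [0.031 0.031 0.014]
scene medal_a 0.56 [211. 379.] 448 mid [0.484 0.108 0.005] med [0.487 0.108 0.008] ext [0.049 0.047 0.013]
scene medal_b 0.75 [133. 260.] 213 mid [ 0.481 -0.241  0.004] med [ 0.483 -0.239  0.008] ext [0.041 0.038 0.012]
scene medal_b 0.66 [263. 456
[... 3652 characters left out ...]
med [ 0.662 -0.078  0.009] ext [0.073 0.074 0.005]
side pad_p 0.9 [251. 403.] 1536 mid [ 0.658 -0.166  0.009] med [ 0.657 -0.168  0.009] ext [0.074 0.074 0.005]
side pad_p 0.81 [214. 381.] 1264 mid [ 0.663 -0.076  0.009] med [ 0.662 -0.078  0.009] ext [0.073 0.075 0.006]
side pad_p 0.79 [184. 358.] 998 mid [0.667 0.014 0.009] med [0.666 0.013 0.009] ext [0.074 0.072 0.005]
side small_case 0.54 [115. 232.] 332 mid [0.485 0.28  0.05 ] med [0.484 0.27  0.061] ext [0.037 0.04  0.029]
side small_case 0.51 [139. 240.] 630 mid [0.489 0.278 0.014] med [0.489 0.257 0.023] ext [0.086 0.073 0.026]
side big_case 0.63 [136. 237.] 700 mid [0.489 0.282 0.014] med [0.486 0.259 0.023] ext [0.088 0.08  0.028]
```

View pics/scene0.png

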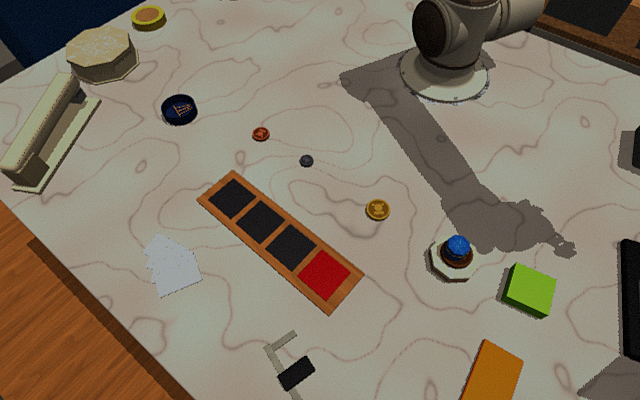

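```bash
python3 -m jog '[[0,2,-1.7,0.4,0,0,-1.6],[0,4,-3.4,0.8,0,0,-3.2],[0,6,-5.1,1,0,0,-4.8],[0,7,-6.1,1,0,0,-6.4],[0,8,-7,1,0,0,-8]]' && python3 -m jog '[[0,1,-0.8,0,0,0,-1.6],[0,1.9,-1.6,0,0,0,-3.2],[0,1.9,-1.6,0,0,0,-4.86],[0,1.9,-1.6,0,0,0,-4.86],[0,1.9,-1.6,0,0,0,-4.86]]'
python3 - <<'E'
from h import *
o=bot.get_obs(); im,d=bot.camera('wrist'); cv2.imwrite('pics/w1.png',im[:,:,::-1])
print(o['ee_pos'],o['tcp_rot'],bot.camera_model('wrist'))
for n in ['medal_a','small_case','big_case']:
    for r in bot.regions_of('wrist',n)[:2]:
        P=pts('wrist',r['pixels'],d,o)
        z=np.median(P[:,2]); Q=P[P[:,2]>np.percentile(P[:,2],95)-.005]
        q=(Q[:,:2]*1e4).astype(np.float32); c=cv2.minAreaRect(q)
        print(n,round(r['conf'],2),np.round(r['point']),len(P),len(Q),z,Q[:,2].mean(),np.array(c[0])/1e4,np.array(c[1])/1e4,c[2])
E
```

```text
time: 1.4
ee_pos: [0.4271, 0.3307, 0.2563]
tcp_rot: [-90.0, -0.1, 24.0]
wrist_force: [0.0, 0.2, 0.7]
opening: 0.0852
time: 1.9
ee_pos: [0.4732, 0.2923, 0.2558]
tcp_rot: [-90.0, 0.0, 0.2]
wrist_force: [0.2, -0.2, 0.0]
opening: 0.0854
[0.47317385 0.29226127 0.2557836 ] [-8.99974797e+01  4.05818406e-03  2.36465195e-01] {'fx': 333.40528974915054, 'fy': 333.40528974915054, 'cx': 314.567785749047, 'cy': 198.87158506096884, 'tool_from_camera': array([[ 9.99999812e-01,  1.82754607e-04,  5.84972690e-04,
        -1.26416311e-03],
       [-5.01760789e-04, -3.03915939e-01,  9.52698720e-01,
        -1.41370278e-01],
       [ 3.51892604e-04, -9.52698834e-01, -3.03915790e-01,
         7.83632745e-02],
       [ 0.00000000e+00,  0.00000000e+00,  0.00000000e+00,
         1.00000000e+00]])}
medal_a 0.87 [155. 325.] 1127 1078 0.03384157711698493 0.03396951664584524 [0.48346279 0.29398445] [0.060423   0.05125517] 2.307025194168091
medal_a 0.59 [293. 319.] 1079 1010 0.008882036457445702 0.008907309980628572 [0.4818355  0.10821742] [0.05063345 0.05040407] 50.5451545715332
big_case 0.88 [144. 344.] 2643 2550 0.023644599335563316 0.023792855077757212 [0.48843564 0.29043113] [0.08946372 0.09016506] 39.47555923461914
```

View pics/w1.png

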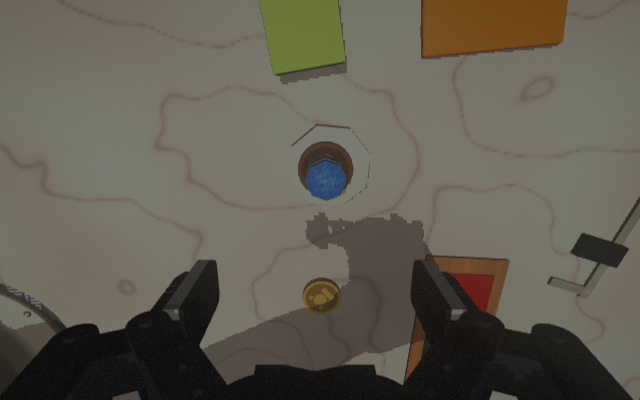

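```bash
python3 - <<'E'
from h import *
o=bot.get_obs(); im,d=bot.camera('wrist')
P=pts('wrist',np.ones(d.shape,bool),d,o)
Q=P[(np.hypot(P[:,0]-.487,P[:,1]-.287)<.05)&(P[:,2]>.057)&(P[:,2]<.075)]
def fit(Q,a):
    lo,hi=[],[]
    B=[np.array([np.cos(t),np.sin(t)]) for t in np.radians(a+np.array([0,45,90,135]))]
    w=[np.percentile(Q[:,:2]@b,[.5,99.5]) for b in B]
    c=np.linalg.lstsq(np.array(B),np.array([x.mean() for x in w]),rcond=None)[0]
    return sum(x[1]-x[0] for x in w),c,[round(x[1]-x[0],4) for x in w]
print(len(Q),Q[:,2].min(),Q[:,2].max(),np.median(Q[:,2]))
b=min(np.arange(0,45,1),key=lambda a:fit(Q,a)[0]); print('small',b,fit(Q,b))
for r in bot.regions_of('wrist','big_case')[:1]:
    P=pts('wrist',r['pixels'],d,o);P=P[P[:,2]>.02]
    b=min(np.arange(0,45,1),key=lambda a:fit(P,a)[0]); print('big',b,fit(P,b))
for n,c,R0 in[('medal_a',0,.031)]:
  for r in bot.regions_of('wrist',n)[:2]:
    P=pts('wrist',r['pixels'],d,o); z=np.median(P[:,2]); P=P[P[:,2]>z-.003]
    print(cv2.minEnclosingCircle((P[:,:2]*1e4).astype(np.float32)))
E
```

```text
1219 0.05702648941950342 0.06419730086270259 0.06167404571108792
small 30 (np.float64(0.1573955375455003), array([0.48344505, 0.28423278]), [np.float64(0.039), np.float64(0.0396), np.float64(0.0397), np.float64(0.0392)])
big 38 (np.float64(0.3561793886696662), array([0.48821181, 0.2904592 ]), [np.float64(0.089), np.float64(0.089), np.float64(0.0892), np.float64(0.0889)])
((4815.30517578125, 1074.6417236328125), 262.9896240234375)
((4835.10400390625, 2898.541015625), 305.4353332519531)
```

```bash
python3 -m jog '[[0,0.2,-0.16,-1.2,0,0,-1.5],[0,0.41,-0.32,-2.8,0,0,-3.04],[0,0.41,-0.32,-4.4,0,0,-3.04],[0,0.41,-0.32,-5.8,0,0,-3.04],[0,0.41,-0.32,-5.8,0,0,-3.04]]' && python3 -m jog '[[0,0,0,-1,0,0,0],[0,0,0,-2,0,0,0],[0,0,0,-2.7,0,0,0],[0,0,0,-2.75,0,0,0],[0,0,0,-2.75,0,0,0]]' && python3 -m jog '[[1,0,0,0,0,0,0],[1,0,0,0,0,0,0],[1,0,0,0,0,0,0],[1,0,0,0,0,0,0],[1,0,0,0,0,0,0]]' 30 && python3 -m jog '[[1,0,0,0,0,0,0],[1,0,0,0,0,0,0],[1,0,0,0,0,0,0],[1,0,0,0,0,0,0],[1,0,0,0,0,0,0]]' 30
```

```text
time: 2.75
ee_pos: [0.4811, 0.2829, 0.1059]
tcp_rot: [-90.3, 0.3, -15.2]
wrist_force: [0.7, 0.1, -0.4]
opening: 0.0852
time: 3.25
ee_pos: [0.4841, 0.2846, 0.0438]
tcp_rot: [-89.9, -0.1, -15.2]
wrist_force: [-0.0, -0.0, 0.9]
opening: 0.0854
time: 3.75
ee_pos: [0.484, 0.2844, 0.0432]
tcp_rot: [-89.9, -0.1, -15.2]
wrist_force: [-1.2, -0.8, 6.0]
opening: 0.0397
time: 4.25
ee_pos: [0.484, 0.2844, 0.0432]
tcp_rot: [-89.9, -0.1, -15.2]
wrist_force: [-0.8, -0.5, 5.7]
opening: 0.0396
```

```bash
python3 -m jog '[[1,0,0,0.3,0,0,0],[1,0,0,1,0,0,0],[1,0,0,2,0,0,0],[1,-1,0,2,0,0,0],[1,-2,0,2,0,0,0]]' && python3 -m jog '[[1,-1,0,0,0,0,0],[1,-2,0,0,0,0,0],[1,-3,0,0,0,0,0],[1,-3,0,-0.5,0,0,0],[1,-3,0,-1.2,0,0,0]]' && python3 -m jog '[[1,0,0,-0.7,0,0,0],[1,0,0,-1.4,0,0,0],[1,0,0,-1.8,0,0,0],[1,0,0,-1.9,0,0,0],[1,0,0,-1.9,0,0,0]]' 
python3 - <<'E'
from h import *
im,d=bot.camera('side'); cv2.imwrite('pics/s2.png',cv2.resize(im[60:220,120:340,::-1],None,fx=3,fy=3))
E
```

```text
time: 4.75
ee_pos: [0.4336, 0.2842, 0.093]
tcp_rot: [-90.0, -0.0, -15.3]
wrist_force: [-0.6, -0.2, -1.0]
opening: 0.0395
time: 5.25
ee_pos: [0.3589, 0.2847, 0.0628]
tcp_rot: [-89.9, -0.1, -15.2]
wrist_force: [0.3, 0.6, -0.3]
opening: 0.0397
time: 5.75
ee_pos: [0.3587, 0.2841, 0.0145]
tcp_rot: [-90.0, 0.0, -15.2]
wrist_force: [0.7, -0.1, -0.9]
opening: 0.0395
```

View pics/s2.png

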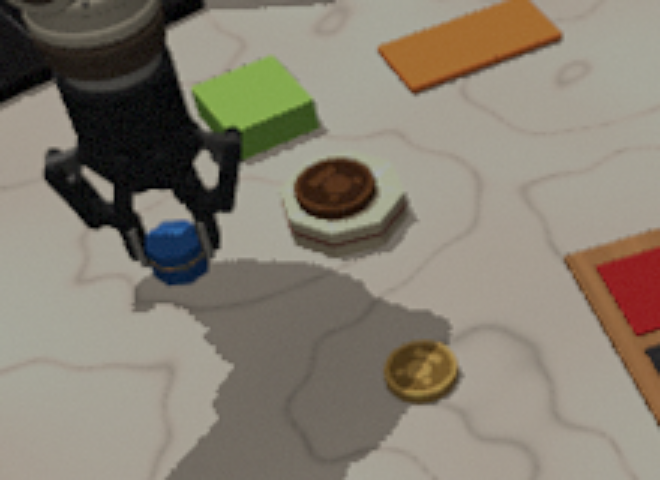

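```bash
python3 -m jog '[[1,0,0,-0.08,0,0,0],[1,0,0,-0.16,0,0,0],[1,0,0,-0.22,0,0,0],[1,0,0,-0.22,0,0,0],[1,0,0,-0.22,0,0,0]]' && python3 -m jog '[[0.4,0,0,0,0,0,0],[0.2,0,0,0,0,0,0],[0,0,0,0,0,0,0],[0,0,0,0,0,0,0],[0,0,0,0.3,0,0,0]]' && python3 -m jog '[[0,0,0,1,0,0,0],[0,0,0,2.5,0,0,0],[0,0,0,4,0,0,1],[0,1,0.3,5.5,0,0,2],[0,2.5,0.3,5.5,0,0,3.04]]' && python3 -m jog '[[0,1.2,0,0,0,0,0],[0,2.5,0,0,0,0,0],[0,2.5,0,0,0,0,0],[0,2.5,0,0,0,0,0],[0,2.5,0,0,0,0,0]]'
cat > look.py <<'E'
from h import *
import sys
def circ(P,r):
    from scipy.optimize import least_squares
    h=cv2.convexHull((P[:,:2]).astype(np.float32))[:,0]
    f=least_squares(lambda p:np.hypot(*(h-p[:2]).T)-p[2],[*h.mean(0),r],loss='soft_l1',f_scale=.001)
    return np.round(f.x,4)
o=bot.get_obs(); im,d=bot.camera('wrist'); print(o['ee_pos'].round(4),o['tcp_rot'].round(1))
if len(sys.argv)>2: cv2.imwrite(sys.argv[2],im[:,:,::-1])
for n in sys.argv[1].split(','):
  for r in bot.regions_of('wrist',n)[:5]:
    P=pts('wrist',r['pixels'],d,o)
    if len(P)<30: continue
    z=np.median(P[:,2]); P=P[abs(P[:,2]-z)<.003]
    print(n,round(r['conf'],2),np.round(r['point']),'z',round(z,4),'circ',circ(P,.025),'rect',np.round(cv2.minAreaRect((P[:,:2]*1e3).astype(np.float32))[:2],1).tolist())
E
python3 look.py medal_a,big_case,small_case,pad_red
```

```text
time: 6.3
ee_pos: [0.3586, 0.2842, 0.0091]
tcp_rot: [-90.0, -0.0, -15.2]
wrist_force: [-0.5, -1.1, -0.6]
opening: 0.04
time: 6.8
ee_pos: [0.3581, 0.2837, 0.016]
tcp_rot: [-90.1, 0.1, -15.2]
wrist_force: [-0.7, 0.1, -0.1]
opening: 0.0856
time: 7.3
ee_pos: [0.4227, 0.2936, 0.1607]
tcp_rot: [-89.7, -0.4, 0.3]
wrist_force: [1.1, 1.2, -0.0]
opening: 0.0853
time: 7.8
ee_pos: [0.483, 0.2916, 0.1544]
tcp_rot: [-90.0, 0.0, -0.0]
wrist_force: [-0.6, -0.2, 0.3]
opening: 0.0853
[0.483  0.2916 0.1544] [-90.   0.  -0.]
medal_a 0.97 [195. 315.] z 0.034 circ [0.4837 0.2895 0.0306] rect [[484.0, 289.6], [60.8, 60.7]]
medal_a 0.8 [348. 318.] z 0.0089 circ [0.482  0.1087 0.0254] rect [[482.3, 109.8], [48.4, 51.2]]
big_case 0.8 [160. 340.] z 0.0237 circ [0.4883 0.2903 0.0471] rect [[488.1, 290.2], [90.3, 90.2]]
small_case 0.9 [194. 172.] z 0.0263 circ [0.3573 0.2845 0.0209] rect [[357.3, 284.1], [41.0, 39.4]]
pad_red 0.76 [328. 521.] z 0.0077 circ [0.693  0.1399 0.0125] rect [[691.3, 138.1], [9.4, 30.2]]
pad_red 0.65 [396. 502.] z 0.0079 circ [0.6905 0.0453 0.0121] rect [[691.2, 46.7], [11.2, 25.9]]
```

```bash
python3 -m jog '[[0,0.03,-0.08,-1.2,0,0,0],[0,0.03,-0.08,-2.6,0,0,0],[0,0.03,-0.08,-4,0,0,0],[0,0.03,-0.08,-4.4,0,0,0],[0,0.03,-0.08,-4.4,0,0,0]]' && python3 -m jog '[[0,0,0,-0.3,0,0,0],[0,0,0,-0.6,0,0,0],[0,0,0,-0.8,0,0,0],[0,0,0,-0.8,0,0,0],[0,0,0,-0.8,0,0,0]]' && python3 -m jog '[[0.1,0,0,0,0,0,0],[0.15,0,0,0,0,0,0],[0.2,0,0,0,0,0,0],[0.25,0,0,0,0,0,0],[0.3,0,0,0,0,0,0]]' 40
python3 - <<'E'
from h import *
im,d=bot.camera('side'); cv2.imwrite('pics/s3.png',cv2.resize(im[70:190,170:320,::-1],None,fx=4,fy=4))
E
```

```text
time: 8.55
ee_pos: [0.4834, 0.2893, 0.0431]
tcp_rot: [-90.1, 0.1, -0.0]
wrist_force: [1.0, -0.3, 0.1]
opening: 0.0855
time: 9.05
ee_pos: [0.4844, 0.2897, 0.0243]
tcp_rot: [-90.0, -0.0, -0.0]
wrist_force: [-0.4, -0.2, 0.0]
opening: 0.0853
time: 9.55
ee_pos: [0.4845, 0.2897, 0.0246]
tcp_rot: [-90.0, -0.0, -0.0]
wrist_force: [0.2, -0.0, 2.2]
opening: 0.0603
```

View pics/s3.png

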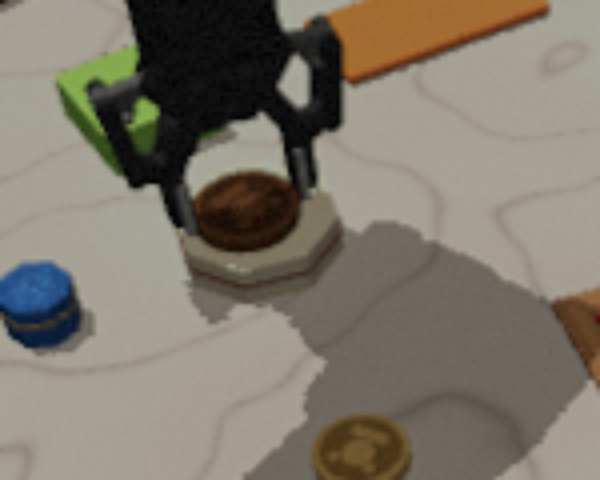

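```bash
python3 -m jog '[[0.35,0,0,0,0,0,0],[0.5,0,0,0,0,0,0],[1,0,0,0,0,0,0],[1,0,0,0,0,0,0],[1,0,0,0,0,0,0]]' 40
```

```text
time: 10.1
ee_pos: [0.4845, 0.2897, 0.0247]
tcp_rot: [-90.0, -0.0, -0.0]
wrist_force: [-0.5, -1.5, 6.7]
opening: 0.0598
```

```bash
python3 -m jog '[[0.2,0,0,0,0,0,0],[0.1,0,0,0,0,0,0],[0.1,0,0,0,0,0,0],[0.1,0,0,-0.12,0,0,0],[0.1,0,0,-0.12,0,0,0]]' && python3 -m jog '[[0.2,0,0,0,0,0,0],[0.3,0,0,0,0,0,0],[0.5,0,0,0,0,0,0],[1,0,0,0,0,0,0],[1,0,0,0,0,0,0]]' 40 && python3 -m jog '[[1,0,0,0.1,0,0,0],[1,0,0,0.3,0,0,0],[1,0,0,0.3,0,0,0],[1,0,0,0.3,0,0,0],[1,0,0,0.3,0,0,0]]'
python3 - <<'E'
from h import *
im,d=bot.camera('side'); cv2.imwrite('pics/s4.png',cv2.resize(im[70:190,170:320,::-1],None,fx=4,fy=4))
E
```

```text
time: 10.6
ee_pos: [0.4841, 0.2895, 0.0204]
tcp_rot: [-90.0, 0.0, -0.0]
wrist_force: [-0.0, 0.5, 0.0]
opening: 0.077
time: 11.1
ee_pos: [0.4845, 0.2897, 0.0214]
tcp_rot: [-90.0, -0.0, -0.0]
wrist_force: [-1.3, -1.0, 5.8]
opening: 0.0602
time: 11.6
ee_pos: [0.4842, 0.2896, 0.0283]
tcp_rot: [-90.0, 0.0, -0.0]
wrist_force: [0.1, -0.5, -2.3]
opening: 0.0599
```

View pics/s4.png

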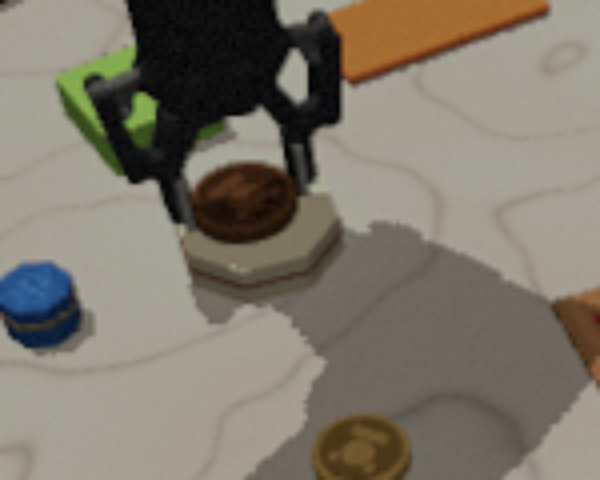

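```bash
python3 -m jog '[[1,0,0,1,0,0,0],[1,0,0,2.6,0,0,0],[1,1,-0.8,3.3,0,0,0],[1,2.4,-1.8,3.3,0,0,0],[1,3.8,-2.8,3.3,0,0,0]]' && python3 -m jog '[[1,1.4,-1,0,0,0,0],[1,2.7,-1.9,0,0,0,0],[1,3.5,-2.4,0,0,0,0],[1,3.74,-2.58,0,0,0,0],[1,3.74,-2.58,0,0,0,0]]' && python3 look.py medal_a,pad_red,pad_p pics/w5.png
```

```text
time: 12.15
ee_pos: [0.5806, 0.2193, 0.1122]
tcp_rot: [-90.0, -0.1, 0.1]
wrist_force: [0.9, 0.5, -2.5]
opening: 0.0602
time: 12.65
ee_pos: [0.673, 0.1545, 0.1102]
tcp_rot: [-90.0, 0.1, -0.1]
wrist_force: [-0.2, -0.3, -0.7]
opening: 0.0599
[0.673  0.1545 0.1102] [-90.    0.1  -0.1]
medal_a 0.68 [274. 314.] z 0.1226 circ [0.6719 0.1542 0.0309] rect [[671.8, 154.3], [60.5, 61.6]]
medal_a 0.6 [254.  83.] z 0.0088 circ [0.4824 0.1075 0.0259] rect [[482.9, 107.3], [51.6, 51.1]]
pad_red 0.49 [218. 280.] z 0.0075 circ [0.6723 0.1273 0.0391] rect [[672.6, 139.4], [10.8, 76.8]]
pad_p 0.83 [349. 310.] z 0.0077 circ [0.6649 0.0189 0.0411] rect [[665.8, 14.6], [47.7, 76.9]]
```

View pics/w5.png

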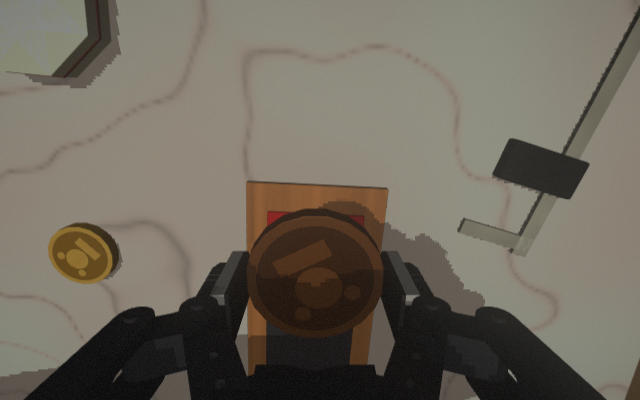

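```bash
python3 -m jog '[[1,-0.04,-1,0,0,0,0],[1,-0.04,-1.98,0,0,0,0],[1,-0.04,-1.98,-1,0,0,0],[1,-0.04,-1.98,-2.3,0,0,0],[1,-0.04,-1.98,-3.2,0,0,0]]' && python3 -m jog '[[1,0,0,-0.4,0,0,0],[1,0,0,-0.7,0,0,0],[1,0,0,-0.85,0,0,0],[1,0,0,-0.85,0,0,0],[1,0,0,-0.85,0,0,0]]'
```

```text
time: 13.35
ee_pos: [0.6706, 0.1062, 0.0296]
tcp_rot: [-90.0, 0.1, 0.0]
wrist_force: [0.0, 0.7, -2.3]
opening: 0.0598
time: 13.85
ee_pos: [0.6724, 0.1058, 0.0109]
tcp_rot: [-90.0, -0.1, -0.0]
wrist_force: [0.2, -0.4, -2.5]
opening: 0.0596
```

```bash
python3 -m jog '[[1,0,-0.03,-0.1,0,0,0],[1,0,-0.03,-0.18,0,0,0],[1,0,-0.03,-0.2,0,0,0],[1,0,-0.03,-0.2,0,0,0],[1,0,-0.03,-0.2,0,0,0]]' && python3 -m jog '[[0.2,0,0,0,0,0,0],[0.1,0,0,0,0,0,0],[0,0,0,0,0,0,0],[0,0,0,0,0,0,0],[0,0,0,0.2,0,0,0]]' && python3 -m jog '[[0,0,0,1,0,0,0],[0,0,0,2,0,0,0],[0,-1,0,3.2,0,0,0],[0,-2.5,0,4,0,0,0],[0,-4,0,4,0,0,0]]' && python3 -m jog '[[0,-1.5,0.1,0,0,0,0],[0,-3,0.1,0,0,0,0],[0,-3.6,0.1,0,0,0,0],[0,-3.6,0.1,0,0,0,0],[0,-3.6,0.1,0,0,0,0]]' && python3 look.py medal_a,pad_red,pad_p
```

```text
time: 14.35
ee_pos: [0.6721, 0.1048, 0.0055]
tcp_rot: [-90.0, -0.1, -0.0]
wrist_force: [-2.2, -1.3, 5.7]
opening: 0.0603
time: 14.85
ee_pos: [0.6713, 0.1048, 0.009]
tcp_rot: [-90.0, 0.1, -0.0]
wrist_force: [0.6, 0.2, 0.0]
opening: 0.0851
time: 15.35
ee_pos: [0.5723, 0.1051, 0.1134]
tcp_rot: [-89.9, -0.3, -0.0]
wrist_force: [0.8, -0.4, 0.9]
opening: 0.0855
time: 15.85
ee_pos: [0.4825, 0.1075, 0.1105]
tcp_rot: [-90.0, -0.1, -0.0]
wrist_force: [0.9, -0.5, -0.4]
opening: 0.0857
[0.4825 0.1075 0.1105] [-90.   -0.1  -0. ]
medal_a 0.9 [204. 565.] z 0.018 circ [0.6705 0.1047 0.031 ] rect [[670.4, 104.9], [61.2, 62.3]]
medal_a 0.77 [197. 315.] z 0.009 circ [0.4818 0.1076 0.0255] rect [[481.8, 107.8], [50.8, 50.7]]
pad_red 0.92 [176. 539.] z 0.0077 circ [0.6713 0.105  0.0512] rect [[671.2, 104.7], [77.7, 78.9]]
pad_p 0.88 [290. 533.] z 0.0078 circ [0.6687 0.0261 0.0427] rect [[666.8, 19.3], [69.4, 79.1]]
pad_p 0.52 [396. 506.] z 0.0079 circ [ 0.6598 -0.0929  0.013 ] rect [[660.5, -87.1], [27.8, 11.3]]
```

```bash
python3 -m jog '[[0,0,0,-1,0,0,0],[0,0,0,-2.4,0,0,0],[0,0,0,-3.6,0,0,0],[0,0,0,-3.8,0,0,0],[0,0,0,-3.8,0,0,0]]' && python3 -m jog '[[0,0,0,-0.3,0,0,0],[0,0,0,-0.5,0,0,0],[0,0,0,-0.58,0,0,0],[0.1,0,0,-0.62,0,0,0],[0.2,0,0,-0.62,0,0,0]]' && python3 -m jog '[[0.3,0,0,0,0,0,0],[0.4,0,0,0,0,0,0],[0.5,0,0,0,0,0,0],[1,0,0,0,0,0,0],[1,0,0,0,0,0,0]]' 40
```

```text
time: 16.55
ee_pos: [0.4815, 0.1072, 0.0143]
tcp_rot: [-90.0, 0.1, -0.0]
wrist_force: [-0.0, 0.5, -0.0]
opening: 0.0857
time: 17.05
ee_pos: [0.4819, 0.1074, -0.0005]
tcp_rot: [-90.0, -0.0, -0.0]
wrist_force: [0.1, -0.2, 0.2]
opening: 0.0684
time: 17.55
ee_pos: [0.4821, 0.1074, 0.0001]
tcp_rot: [-90.0, -0.1, -0.0]
wrist_force: [-1.4, -1.4, 6.3]
opening: 0.0497
```

```bash
python3 -m jog '[[1,0,0,0.3,0,0,0],[1,0,0,1.3,0,0,0],[1,0.5,-0.2,2.2,0,0,0],[1,1.8,-0.9,2.2,0,0,0],[1,3.4,-1.7,2.2,0,0,0]]' && python3 -m jog '[[1,1.6,-0.8,0,0,0,0],[1,3.2,-1.6,0,0,0,0],[1,4,-2,0,0,0,0],[1,4,-2,-0.6,0,0,0],[1,4,-2,-1.2,0,0,0]]' && python3 -m jog '[[1,0,0,-0.3,0,0,0],[1,0,0,-0.45,0,0,0],[1,0,0,-0.45,0,0,0],[1,0,0,-0.45,0,0,0],[1,0,0,-0.45,0,0,0]]'
```

```text
time: 18.05
ee_pos: [0.5678, 0.0649, 0.056]
tcp_rot: [-90.0, -0.1, 0.1]
wrist_force: [0.5, 1.1, -1.0]
opening: 0.0495
time: 18.55
ee_pos: [0.6665, 0.0148, 0.023]
tcp_rot: [-90.0, 0.1, -0.0]
wrist_force: [-0.2, 0.9, -2.3]
opening: 0.0499
time: 19.05
ee_pos: [0.6671, 0.0151, 0.014]
tcp_rot: [-90.0, -0.1, 0.0]
wrist_force: [-0.2, -0.3, -0.8]
opening: 0.0497
```

```bash
python3 -m jog '[[1,0,0,-0.1,0,0,0],[1,0,0,-0.18,0,0,0],[1,0,0,-0.18,0,0,0],[1,0,0,-0.18,0,0,0],[1,0,0,-0.18,0,0,0]]' && python3 -m jog '[[0.3,0,0,0,0,0,0],[0.15,0,0,0,0,0,0],[0,0,0,0,0,0,0],[0,0,0,0,0,0,0],[0,0,0,0.2,0,0,0]]' && python3 -m jog '[[0,0,0,1,0,0,0],[0,0,0,2,0,0,0],[0,-1,-0.6,3.2,0,0,0],[0,-2.4,-1.5,4,0,0,0],[0,-3.8,-2.3,4,0,0,0]]' && python3 -m jog '[[0,-1.5,-1,0,0,0,0],[0,-3,-2,0,0,0,0],[0,-3.84,-2.4,0,0,0,0],[0,-3.84,-2.4,0,0,0,0],[0,-3.84,-2.4,0,0,0,0]]' && python3 look.py medal_a,pad_p
```

```text
time: 19.55
ee_pos: [0.667, 0.0149, 0.0092]
tcp_rot: [-90.0, -0.0, -0.0]
wrist_force: [-2.6, 0.3, 6.2]
opening: 0.0497
time: 20.05
ee_pos: [0.6663, 0.0149, 0.0128]
tcp_rot: [-90.0, 0.1, -0.0]
wrist_force: [0.1, 0.0, -0.3]
opening: 0.0852
time: 20.55
ee_pos: [0.5723, -0.0432, 0.1172]
tcp_rot: [-90.0, -0.3, 0.0]
wrist_force: [-0.1, -1.4, 1.4]
opening: 0.0854
time: 21.05
ee_pos: [0.4761, -0.1028, 0.1143]
tcp_rot: [-90.0, -0.1, -0.1]
wrist_force: [0.2, -0.3, 0.4]
opening: 0.0851
[ 0.4761 -0.1028  0.1143] [-90.   -0.1  -0.1]
medal_a 0.89 [ 31. 603.] z 0.0179 circ [0.6641 0.0134 0.0248] rect [[663.7, 10.1], [42.1, 49.6]]
medal_a 0.67 [195. 310.] z 0.0089 circ [ 0.4737 -0.1002  0.0156] rect [[473.5, -100.4], [30.3, 31.1]]
medal_a 0.57 [339. 318.] z 0.0089 circ [ 0.4793 -0.2419  0.0208] rect [[479.1, -241.9], [39.9, 41.9]]
pad_p 0.83 [263. 530.] z 0.0078 circ [ 0.6556 -0.1638  0.0505] rect [[657.3, -164.2], [76.7, 79.3]]
pad_p 0.81 [ 69. 560.] z 0.0077 circ [0.6599 0.0008 0.0384] rect [[665.9, 4.8], [55.1, 79.6]]
pad_p 0.72 [156. 563.] z 0.0078 circ [ 0.6623 -0.0735  0.0503] rect [[661.7, -74.5], [76.5, 79.1]]
pad_p 0.5 [339. 321.] z 0.0089 circ [ 0.4793 -0.2418  0.0207] rect [[479.6, -241.6], [41.0, 41.5]]
```

```bash
python3 -m jog '[[0,-0.06,0.09,-1,0,0,0],[0,-0.06,0.09,-2.4,0,0,0],[0,-0.06,0.09,-3.6,0,0,0],[0,-0.06,0.09,-3.9,0,0,0],[0,-0.06,0.09,-3.9,0,0,0]]' && python3 -m jog '[[0,0,0,-0.3,0,0,0],[0,0,0,-0.5,0,0,0],[0.1,0,0,-0.58,0,0,0],[0.3,0,0,-0.58,0,0,0],[0.4,0,0,-0.58,0,0,0]]' && python3 -m jog '[[0.5,0,0,0,0,0,0],[0.6,0,0,0,0,0,0],[0.8,0,0,0,0,0,0],[1,0,0,0,0,0,0],[1,0,0,0,0,0,0]]' 40
```

```text
time: 21.7
ee_pos: [0.474, -0.0999, 0.0152]
tcp_rot: [-90.0, 0.1, 0.0]
wrist_force: [-0.8, 0.7, 1.2]
opening: 0.0854
time: 22.2
ee_pos: [0.4745, -0.1005, 0.0019]
tcp_rot: [-90.0, -0.0, -0.0]
wrist_force: [0.5, 0.2, 1.3]
opening: 0.0513
time: 22.7
ee_pos: [0.4745, -0.1004, 0.002]
tcp_rot: [-90.0, -0.0, -0.0]
wrist_force: [-2.0, 0.3, 6.1]
opening: 0.0298
```

```bash
python3 -m jog '[[1,0,0,0.3,0,0,0],[1,0,0,1.3,0,0,0],[1,0.5,-0.2,2.2,0,0,0],[1,1.9,-0.7,2.2,0,0,0],[1,3.6,-1.2,2.2,0,0,0]]' && python3 -m jog '[[1,1.6,-0.6,0,0,0,0],[1,3.2,-1.2,0,0,0,0],[1,3.75,-1.36,0,0,0,0],[1,3.75,-1.36,-0.6,0,0,0],[1,3.75,-1.36,-1.2,0,0,0]]' && python3 -m jog '[[1,0,0,-0.3,0,0,0],[1,0,0,-0.5,0,0,0],[1,0,0,-0.54,0,0,0],[1,0,0,-0.54,0,0,0],[1,0,0,-0.54,0,0,0]]'
```

```text
time: 23.2
ee_pos: [0.5656, -0.1308, 0.0583]
tcp_rot: [-90.0, -0.1, -0.0]
wrist_force: [1.1, -0.9, 0.5]
opening: 0.0294
time: 23.7
ee_pos: [0.6575, -0.1642, 0.0251]
tcp_rot: [-90.0, 0.1, -0.0]
wrist_force: [-0.9, -0.4, -0.6]
opening: 0.0297
time: 24.2
ee_pos: [0.6583, -0.1644, 0.0139]
tcp_rot: [-90.0, -0.1, -0.0]
wrist_force: [1.1, -0.8, -0.5]
opening: 0.0298
```

```bash
python3 -m jog '[[1,0,0,-0.05,0,0,0],[1,0,0,-0.1,0,0,0],[1,0,0,-0.1,0,0,0],[1,0,0,-0.1,0,0,0],[1,0,0,-0.1,0,0,0]]' && python3 -m jog '[[0.5,0,0,0,0,0,0],[0.3,0,0,0,0,0,0],[0,0,0,0,0,0,0],[0,0,0,0,0,0,0],[0,0,0,0.2,0,0,0]]' && python3 -m jog '[[0,0,0,1,0,0,0],[0,0,0,2,0,0,0],[0,-1,-0.4,3.2,0,0,0],[0,-2.4,-1,4,0,0,0],[0,-3.8,-1.6,4,0,0,0]]' && python3 -m jog '[[0,-1.5,-0.7,0,0,0,0],[0,-3,-1.4,0,0,0,0],[0,-3.32,-1.5,0,0,0,0],[0,-3.32,-1.5,0,0,0,0],[0,-3.32,-1.5,0,0,0,0]]' && python3 look.py medal_a,pad_p
```

```text
time: 24.7
ee_pos: [0.6583, -0.1644, 0.0111]
tcp_rot: [-90.0, -0.0, -0.0]
wrist_force: [-1.5, 0.3, 5.9]
opening: 0.0297
time: 25.2
ee_pos: [0.6576, -0.1642, 0.0148]
tcp_rot: [-90.0, 0.1, -0.0]
wrist_force: [0.6, 0.3, -0.6]
opening: 0.0856
time: 25.7
ee_pos: [0.5636, -0.205, 0.1193]
tcp_rot: [-90.1, -0.3, 0.0]
wrist_force: [0.4, 0.1, 0.3]
opening: 0.0854
time: 26.2
ee_pos: [0.4809, -0.2418, 0.116]
tcp_rot: [-90.0, -0.1, -0.0]
wrist_force: [0.1, 0.1, -0.5]
opening: 0.0855
[ 0.4809 -0.2418  0.116 ] [-90.   -0.1  -0. ]
medal_a 0.95 [ 96. 567.] z 0.0179 circ [ 0.6567 -0.1646  0.016 ] rect [[656.6, -164.6], [31.7, 31.2]]
medal_a 0.71 [196. 313.] z 0.009 circ [ 0.4793 -0.2422  0.0206] rect [[479.3, -242.1], [41.1, 40.7]]
pad_p 0.66 [  7. 590.] z 0.0077 circ [0.6826 0.3238 0.4372] rect [[660.0, -109.2], [9.5, 78.8]]
pad_p 0.59 [ 80. 546.] z 0.0078 circ [ 0.6573 -0.1659  0.052 ] rect [[656.7, -164.5], [78.3, 78.7]]
```

```bash
python3 -m jog '[[0,-0.03,0,-1,0,0,0],[0,-0.03,0,-2.4,0,0,0],[0,-0.03,0,-3.7,0,0,0],[0,-0.03,0,-4,0,0,0],[0,-0.03,0,-4,0,0,0]]' && python3 -m jog '[[0,0,0,-0.3,0,0,0],[0,0,0,-0.5,0,0,0],[0.1,0,0,-0.6,0,0,0],[0.2,0,0,-0.6,0,0,0],[0.35,0,0,-0.6,0,0,0]]' && python3 -m jog '[[0.45,0,0,0,0,0,0],[0.5,0,0,0,0,0,0],[0.6,0,0,0,0,0,0],[1,0,0,0,0,0,0],[1,0,0,0,0,0,0]]' 40
```

```text
time: 26.85
ee_pos: [0.479, -0.2412, 0.0146]
tcp_rot: [-89.9, 0.1, 0.0]
wrist_force: [-0.9, 0.0, -0.4]
opening: 0.0857
time: 27.35
ee_pos: [0.4795, -0.242, 0.0009]
tcp_rot: [-90.0, -0.0, -0.0]
wrist_force: [1.2, -0.2, -0.7]
opening: 0.0563
time: 27.85
ee_pos: [0.4798, -0.242, 0.0013]
tcp_rot: [-90.0, -0.1, -0.0]
wrist_force: [-0.7, 1.1, 5.4]
opening: 0.0395
```

```bash
python3 -m jog '[[1,0,0,0.3,0,0,0],[1,0,0,1.3,0,0,0],[1,0.5,0.5,2.2,0,0,0],[1,1.7,1.7,2.2,0,0,0],[1,3,3,2.2,0,0,0]]' && python3 -m jog '[[1,1.3,1.3,0,0,0,0],[1,2.6,2.6,0,0,0,0],[1,3.9,3.6,0,0,0,0],[1,4.3,3.7,0,0,0,0],[1,4.3,3.7,-0.4,0,0,0]]' && python3 -m jog '[[1,0,0,-0.6,0,0,0],[1,0,0,-1,0,0,0],[1,0,0,-1.3,0,0,0],[1,0,0,-1.36,0,0,0],[1,0,0,-1.36,0,0,0]]'
```

```text
time: 28.35
ee_pos: [0.5552, -0.1668, 0.057]
tcp_rot: [-90.0, -0.1, -0.1]
wrist_force: [0.0, -0.8, -1.1]
opening: 0.0394
time: 28.85
ee_pos: [0.6633, -0.0735, 0.046]
tcp_rot: [-90.0, -0.1, 0.1]
wrist_force: [-0.0, -1.7, -1.0]
opening: 0.04
time: 29.35
ee_pos: [0.6614, -0.0748, 0.0115]
tcp_rot: [-90.0, 0.0, -0.1]
wrist_force: [0.6, -0.4, -0.5]
opening: 0.0397
```

```bash
python3 -m jog '[[1,0,0,-0.05,0,0,0],[1,0,0,-0.05,0,0,0],[1,0,0,-0.05,0,0,0],[1,0,0,-0.05,0,0,0],[1,0,0,-0.05,0,0,0]]' && python3 -m jog '[[0.4,0,0,0,0,0,0],[0.2,0,0,0,0,0,0],[0,0,0,0,0,0,0],[0,0,0,0,0,0,0],[0,0,0,0.2,0,0,0]]' && python3 -m jog '[[0,0,0,1,0,0,0],[0,0,0,2,0,0,0],[0,-1,0,3.2,0,0,0],[0,-2.2,1.2,4,0,0,0],[0,-3.4,2.4,4,0,0,0]]' && python3 -m jog '[[0,-1,1.4,0,0,0,-0.6],[0,-2.2,2.6,0,0,0,-1.2],[0,-3.4,4,0,0,0,-1.8],[0,-4.5,5.4,0,0,0,-2.4],[0,-5.6,6.6,0,0,0,-3.04]]' && python3 -m jog '[[0,-1,1.2,0,0,0,0],[0,-2,2.4,0,0,0,0],[0,-3,4,0,0,0,0],[0,-3.1,5.3,0,0,0,0],[0,-3.1,5.4,0,0,0,0]]' && python3 look.py small_case,big_case
```

```text
time: 29.85
ee_pos: [0.6619, -0.0743, 0.0104]
tcp_rot: [-90.0, -0.0, -0.0]
wrist_force: [0.3, -0.8, 0.2]
opening: 0.0399
time: 30.35
ee_pos: [0.6614, -0.0743, 0.0148]
tcp_rot: [-90.0, 0.1, -0.0]
wrist_force: [0.7, -0.9, -0.7]
opening: 0.0853
time: 30.85
ee_pos: [0.5774, -0.0143, 0.119]
tcp_rot: [-90.0, -0.3, -0.1]
wrist_force: [0.1, 0.9, 1.0]
opening: 0.0856
time: 31.35
ee_pos: [0.4356, 0.1519, 0.1159]
tcp_rot: [-90.0, -0.1, -15.3]
wrist_force: [0.6, 0.9, -0.3]
opening: 0.0854
time: 31.85
ee_pos: [0.3585, 0.2885, 0.1159]
tcp_rot: [-89.9, -0.0, -15.0]
wrist_force: [-0.8, -0.4, 0.1]
opening: 0.0853
[0.3585 0.2885 0.1159] [-89.9  -0.  -15. ]
small_case 0.6 [208. 315.] z 0.0265 circ [0.3571 0.284  0.0209] rect [[357.1, 283.9], [40.7, 39.8]]
big_case 0.95 [148. 490.] z 0.0237 circ [0.4883 0.2901 0.0477] rect [[488.5, 290.1], [90.4, 91.3]]
```

```bash
python3 -m jog '[[0,-0.02,-0.18,-1,0,0,0],[0,-0.02,-0.18,-2.2,0,0,0],[0,-0.02,-0.18,-3.4,0,0,0],[0,-0.02,-0.18,-4.1,0,0,0],[0,-0.02,-0.18,-4.24,0,0,0]]' && python3 -m jog '[[0.3,0,0,0,0,0,0],[0.4,0,0,0,0,0,0],[0.5,0,0,0,0,0,0],[1,0,0,0,0,0,0],[1,0,0,0,0,0,0]]' 30 && python3 -m jog '[[1,0,0,0.5,0,0,0],[1,0,0,1.5,0,0,0],[1,0,0,2.4,0,0,0],[1,1,0.05,2.6,0,0,0],[1,2.4,0.12,2.6,0,0,0]]'
```

```text
time: 32.5
ee_pos: [0.3581, 0.2791, 0.0073]
tcp_rot: [-90.2, 0.1, -15.3]
wrist_force: [-0.8, 0.4, 0.2]
opening: 0.0852
time: 33.0
ee_pos: [0.3596, 0.2815, 0.0107]
tcp_rot: [-89.9, -0.1, -15.2]
wrist_force: [0.2, -2.0, 5.5]
opening: 0.0395
time: 33.5
ee_pos: [0.4197, 0.285, 0.0775]
tcp_rot: [-89.8, -0.1, -15.1]
wrist_force: [0.2, 1.0, 0.4]
opening: 0.0392
```

```bash
python3 -m jog '[[1,1.3,0.06,0,0,0,0],[1,2.5,0.13,0,0,0,0],[1,2.78,0.13,-0.4,0,0,0],[1,2.78,0.13,-0.8,0,0,0],[1,2.78,0.13,-0.8,0,0,0]]' && python3 look.py small_case,big_case pics/w6.png
```

```text
time: 34.0
ee_pos: [0.4866, 0.2868, 0.0525]
tcp_rot: [-90.1, 0.1, -15.2]
wrist_force: [-0.2, -0.3, -0.9]
opening: 0.0394
[0.4866 0.2868 0.0525] [-90.1   0.1 -15.2]
small_case 0.66 [266. 315.] z 0.0682 circ [0.4859 0.289  0.0212] rect [[486.0, 289.0], [41.2, 39.6]]
small_case 0.33 [195. 321.] z 0.0237 circ [0.4889 0.2912 0.0468] rect [[493.0, 305.1], [64.2, 95.0]]
big_case 0.79 [194. 326.] z 0.0237 circ [0.4892 0.2911 0.0467] rect [[493.0, 305.1], [64.2, 94.9]]
```

View pics/w6.png

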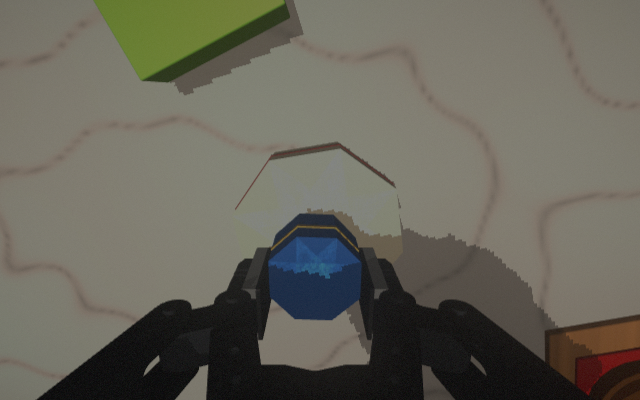

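```bash
python3 -m jog '[[1,0.1,0.06,-0.2,0,0,0],[1,0.1,0.06,-0.4,0,0,0],[1,0.1,0.06,-0.54,0,0,0],[1,0.1,0.06,-0.58,0,0,0],[1,0.1,0.06,-0.58,0,0,0]]'
```

```text
time: 34.65
ee_pos: [0.4907, 0.2888, 0.0396]
tcp_rot: [-90.0, 0.0, -15.2]
wrist_force: [0.3, 0.5, 0.1]
opening: 0.0399
```

```bash
python3 -m jog '[[1,-0.05,0,-0.06,0,0,0],[1,-0.05,0,-0.12,0,0,0],[1,-0.05,0,-0.14,0,0,0],[1,-0.05,0,-0.14,0,0,0],[1,-0.05,0,-0.14,0,0,0]]' && python3 -m jog '[[0.45,0,0,0,0,0,0],[0.3,0,0,0,0,0,0],[0,0,0,0,0,0,0],[0,0,0,0,0,0,0],[0,0,0,0.2,0,0,0]]' && python3 -m jog '[[0,0,0,1,0,0,0],[0,0,0,2,0,0,0],[0,0,0,3.2,0,0,0],[0,-1,0,5,0,0,0],[0,-1,0,5,0,0,0]]' && python3 look.py small_case,big_case && python3 -m jog '[[0,-1,0,1,0,0,0],[0,-2,0,1,0,0,0],[0,-4,0,1,0,0,0],[0,-6,0,1,0,0,0],[0,-6,0,1,0,0,0]]'
python3 - <<'E'
from h import *
from look import circ
E
python3 - <<'E'
from h import *
for c in ['scene','side']:
    im,d=bot.camera(c); cv2.imwrite(f'pics/{c}9.png',cv2.resize(im[(60 if c=="side" else 100):320,190:500,::-1],None,fx=2,fy=2))
    for n in ['medal_a','pad_red','pad_p','small_case','big_case']:
        for r in bot.regions_of(c,n)[:4]:
            P=pts(c,r['pixels'],d)
            if len(P)<20 or r['conf']<.4: continue
            z=np.percentile(P[:,2],90); P=P[abs(P[:,2]-z)<.004]
            lo,hi=np.percentile(P,[1,99],axis=0)
            print(c,n,round(r['conf'],2),np.round((lo+hi)/2,3),np.round(hi-lo,3))
E
```

```text
time: 35.15
ee_pos: [0.4896, 0.2889, 0.0363]
tcp_rot: [-90.0, -0.0, -15.2]
wrist_force: [0.4, 0.3, -1.1]
opening: 0.039
time: 35.65
ee_pos: [0.4892, 0.2887, 0.0408]
tcp_rot: [-90.0, 0.0, -15.2]
wrist_force: [-0.1, 0.6, -0.5]
opening: 0.0852
time: 36.15
ee_pos: [0.4648, 0.2899, 0.1729]
tcp_rot: [-89.7, -0.3, -15.2]
wrist_force: [1.2, -0.5, 0.3]
opening: 0.0854
[0.4648 0.2899 0.1729] [-89.7  -0.3 -15.2]
small_case 0.69 [181. 342.] z 0.0517 circ [0.4887 0.2914 0.0206] rect [[488.6, 291.2], [40.0, 40.0]]
big_case 0.56 [148. 336.] z 0.0237 circ [0.4882 0.2901 0.0474] rect [[488.4, 290.1], [90.5, 90.0]]
time: 36.8
ee_pos: [0.3106, 0.2882, 0.1905]
tcp_rot: [-90.1, 0.1, -15.1]
wrist_force: [0.6, 0.2, 0.8]
opening: 0.0852
[0.3106 0.2882 0.1905] [-90.1   0.1 -15.1]
scene medal_a 0.76 [0.669 0.015 0.018] [0.048 0.047 0.005]
scene medal_a 0.75 [ 0.66  -0.163  0.018] [0.03  0.028 0.005]
scene medal_a 0.64 [0.673 0.105 0.018] [0.057 0.057 0.005]
scene medal_a 0.5 [ 0.663 -0.074  0.018] [0.038 0.039 0.005]
scene pad_red 0.93 [0.673 0.105 0.008] [0.074 0.076 0.005]
scene pad_p 0.98 [ 0.663 -0.074  0
[... 303 characters left out ...]
] [0.04  0.039 0.005]
side medal_a 0.88 [0.667 0.012 0.019] [0.048 0.048 0.005]
side medal_a 0.74 [0.672 0.103 0.02 ] [0.056 0.057 0.005]
side medal_a 0.72 [ 0.658 -0.168  0.019] [0.03  0.028 0.005]
side pad_red 0.88 [0.671 0.103 0.009] [0.075 0.076 0.005]
side pad_p 0.92 [0.668 0.013 0.01 ] [0.077 0.077 0.005]
side pad_p 0.78 [ 0.658 -0.166  0.009] [0.076 0.075 0.005]
side small_case 0.76 [0.49  0.288 0.053] [0.037 0.04  0.005]
side big_case 0.83 [0.49  0.285 0.025] [0.088 0.083 0.006]Traceback (most recent call last):
  File "<stdin>", line 2, in <module>
  File "look.py", line 10, in <module>
    for n in sys.argv[1].split(','):
             ~~~~~~~~^^^
IndexError: list index out of range
```

All centred within about 2 mm; one look, then hand in.

View pics/side9.png

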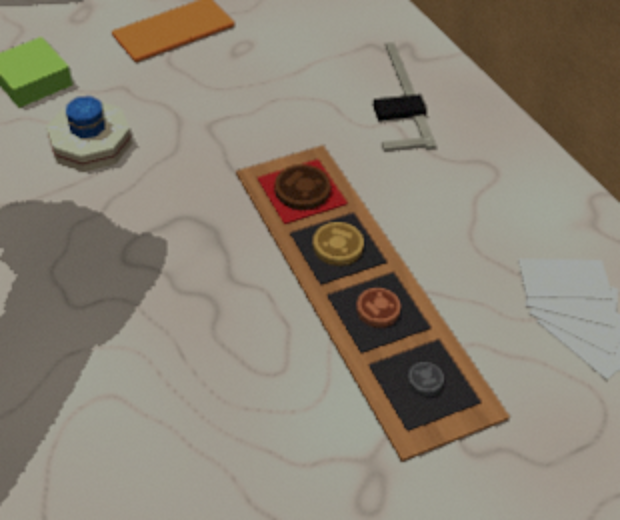

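```bash
python3 -c "
from workcell import bot
print(bot.get_obs()['time']); print(bot.job_done())"
```

```text
37.45
the job is handed in; nothing more can be done
None
```

The job is done and handed in at about 37 s. The four medals lie in order of size along the row, with the largest on the red pad. The small case stands upright on the middle of the big case.

- **Medals:** The last scene and side pictures put each medal within about 2 mm of its pad's centre. The pads' tops and the medals' tops were at the expected heights, so the medals are lying flat.
- **Small case:** The wrist camera put it within about 1.5 mm of the big case's centre.
- **Big case:** The wrist camera found it within 1 mm of where it started.
- **Robot:** Nothing was dropped, and the arm stood clear at the end. The wrist force stayed under about 8 N in every reading.

Two things did not go cleanly. The side camera put the two cases about 3 mm apart, slightly more than the wrist camera, but still well inside the 15 mm limit. One needless script line in the final check raised an error, after taking one extra wrist picture, and it affected nothing else.

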